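Flip the food-pan lids shut

ROBOT

A 6-joint arm with a two-finger parallel gripper is mounted at the origin on the work surface. World frame = base frame: x ahead of the robot, y to its left, z up, the work surface at z = 0. Lengths are in m, angles in rad, forces in N, time in s.
With the tool pointing down it reaches from about 0.375 to 0.925 m from the base axis. Payload 5.7 kg.
Tool frame: the origin (TCP) lies at the very end of the fingers, on their centre line; the grasp point (between the pads) lies env.hold_point_z behind it (env.hold_point_z is the distance from the TCP to the grasp point, in m); z points along the fingers, y is the line along which they close (so a half turn about z gives the same grasp; the last joint's range is limited). The gripper opens to 85 mm and grips with 20 to 120 N. Pads are 22 mm wide; open, the fingers measure 114 mm over their backs; the gripper's body (76 mm by 85 mm) begins 54 mm behind the grasp point. The pads swing forward as they close: fully open they stand 13 mm farther back than shut.
Start: joints at [-1.386, 0.359, 1.51, -0, 1.272, -0.115], TCP at [0.177, -0.573, 0.231] pointing down, gripper open.
Joint ranges: [-2.97, 2.97], [-1.01, 2.36], [0.21, 2.38], [-0.96, 4.11], [0.2, 2.71], [-2.98, 2.98]. Speed limits (rad/s): [2.39, 2.39, 3.14, 3.14, 3.14, 3.14].

INTERFACE

Orientations are given as a unit quaternion [x, y, z, w].
In Python, from workcell import env gives the robot as it stands.
- The arm moves only by the shell command python3 -m jog 'ROWS'. ROWS is JSON, a list of rows, each a list of 5 numbers: the shift along the tool's x, y, z as a fraction of full scale, then the turn about the tool's z as a fraction of full scale, then the opening, from -1 (shut) to 1 (fully open). A call has 1 to 10 rows; each row is the pose to reach, as a shift and turn from the pose commanded when the call began, along the tool's axes at that moment; what a row does not reach only later rows make up. Full scale, the value 1, is 800 mm for a shift and 60 degrees for a turn. A row lasts 1/12 s, in which the tool goes at most 41.7 mm and 7.16 degrees, less where a joint would pass 70% of its speed; a pose out of reach is approached as far as the arm can. A call with a number of a shift or a turn outside -1 to 1 is refused whole. A call with a gripper value outside its range is refused whole. The fingers move at their own pace and stop on an object; the grip force is fixed at half the most. Time passes only in rows, so rows that repeat a pose let the fingers close. It gives the time, the measured TCP pose, the force, the opening and the grip force at its end, in the units of the state.
- env.state(): the state, without advancing time (a new reading comes with each control period).
- env.capture(name): name is "scene" or "side" or "wrist"; returns a dict with "img" (400x640x3 uint8, red, green, blue), "vfov" (degrees; the focal length in pixels is half the picture's height over the tangent of half this angle, whatever the lens; pixels are square), "cx", "cy" (the principal point, pixels), "D" ([k1, k2, p1, p2, k3] as OpenCV has them; the pictures are not rectified), "camera_from_world" (4x4, takes a point from world to camera coordinates); the wrist camera has in their place "T_tool_cam" (4x4, takes a point from camera to tool coordinates, whose origin is the TCP and whose axes are the flange's). Camera axes: x right, y down, z forward; pixel columns grow to the right and rows downward; lengths in m; the calibration is good to about 2 mm. A picture is of the moment at which its call begins: read the wrist's pose just before it. There is no depth.
- env.hand_in(): hands the job in; it is judged then, once.
The state is a dict: "clock": time; "joint_positions": joint angles; "joint_vel": joint speeds; "tau": joint torques, N m; "tool_pos": TCP position; "orientation": TCP orientation; "contact_force": force on the tool from outside, world axes, zero at the start; "wrist_torque": the same for the moment, N m; "width": finger opening in m; "gripper_force": force on a finger pad.
Only numpy, scipy, OpenCV 4.12 (cv2) and the standard library are available. Lean on these libraries where they do the work, as an engineer would, in place of code of your own. Each camera call takes 0.05 s, during which the arm holds its last target. There are 200 camera calls.

TASK

Two of the three pans in the cold holder have been left with their flip lids standing open. With the fingertips, push each open lid over and down until it lies flat and fully shut, gently, without slamming it. Only push, do not squeeze or lift anything: the pans stay seated in the holder, the third lid stays shut, and the things standing around are left alone.

Things in the scene. Friction and masses are not known exactly. Their poses are not given: they have to be found in the camera images.
- holder: grey insulated cold holder for three food pans, fixed to the counter: 330 mm deep (its x), 580 mm wide (its y), 150 mm high. Origin: centre of its underside; z up, -x is its front, towards the robot. The three pans sit side by side along its y, 176 mm apart, at y = -176, 0 and +176 mm; any pan may be in any place
- pan_a: loose steel pan of green olives, 1.3 to 2.4 kg, its rim 265 mm (x) by 162 mm (y) resting on the holder. Origin: centre of its underside, 56 mm above the counter; the rim's upper face is 100 mm above the origin; z up, -x to the holder's front. On the rim: at the rear a fixed cover plate (clear, blue border, 5 mm thick), in front the hinged flap lid_a
- lid_a (a joint): angle (rad) of the flap lid on the pan of green olives: 0 = lying flat on the pan, shut; 1.57 = standing upright; up to 2.05 = leaning back, away from the robot. Starts open, somewhere between 1.15 and 1.95. The hinge is stiff: the lid stays at whatever angle it is left, does not fall, and needs about 1 to 2 N at its free edge to turn all the way down
- lid_a_hinge (a point): middle of this lid's hinge line (along the holder's y), 20 mm behind the pan's centre, 102.5 mm above its origin. Axes turn with the lid: -x from hinge to free edge, z out of the upper (outer) face, y along the hinge. Flap: clear, blue border, 156 mm wide, 5 mm thick (half each side of the hinge line), ends 150 mm from the hinge; a 50 mm wide thumb tab sticks out 12 mm more
- lid_a_edge (a point): middle of the free front edge of that lid, at the root of the thumb tab, on the upper (outer) face; 150 mm from the hinge; same axes as the hinge point
- pan_b: loose steel pan of red cherry tomatoes, 1.3 to 2.4 kg, its rim 265 mm (x) by 162 mm (y) resting on the holder. Origin: centre of its underside, 56 mm above the counter; the rim's upper face is 100 mm above the origin; z up, -x to the holder's front. On the rim: at the rear a fixed cover plate (clear, blue border, 5 mm thick), in front the hinged flap lid_b
- lid_b (a joint): angle (rad) of the flap lid on the pan of red cherry tomatoes: 0 = lying flat on the pan, shut; 1.57 = standing upright; up to 2.05 = leaning back, away from the robot. Starts open, somewhere between 1.15 and 1.95. The hinge is stiff: the lid stays at whatever angle it is left, does not fall, and needs about 1 to 2 N at its free edge to turn all the way down
- lid_b_hinge (a point): middle of this lid's hinge line (along the holder's y), 20 mm behind the pan's centre, 102.5 mm above its origin. Axes turn with the lid: -x from hinge to free edge, z out of the upper (outer) face, y along the hinge. Flap: clear, blue border, 156 mm wide, 5 mm thick (half each side of the hinge line), ends 150 mm from the hinge; a 50 mm wide thumb tab sticks out 12 mm more
- lid_b_edge (a point): middle of the free front edge of that lid, at the root of the thumb tab, on the upper (outer) face; 150 mm from the hinge; same axes as the hinge point
- pan_c: loose steel pan of peeled eggs, 1.3 to 2.4 kg, its rim 265 mm (x) by 162 mm (y) resting on the holder. Origin: centre of its underside, 56 mm above the counter; the rim's upper face is 100 mm above the origin; z up, -x to the holder's front. On the rim: at the rear a fixed cover plate (clear, blue border, 5 mm thick), in front the hinged flap lid_c
- lid_c (a joint): angle (rad) of the flap lid on the pan of peeled eggs: 0 = lying flat on the pan, shut; 1.57 = standing upright; up to 2.05 = leaning back, away from the robot. Starts shut. The hinge is stiff: the lid stays at whatever angle it is left, does not fall, and needs about 1 to 2 N at its free edge to turn all the way down
- lid_c_hinge (a point): middle of this lid's hinge line (along the holder's y), 20 mm behind the pan's centre, 102.5 mm above its origin. Axes turn with the lid: -x from hinge to free edge, z out of the upper (outer) face, y along the hinge. Flap: clear, blue border, 156 mm wide, 5 mm thick (half each side of the hinge line), ends 150 mm from the hinge; a 50 mm wide thumb tab sticks out 12 mm more
- lid_c_edge (a point): middle of the free front edge of that lid, at the root of the thumb tab, on the upper (outer) face; 150 mm from the hinge; same axes as the hinge point
- sauce_red: red squeeze sauce bottle with a pointed nozzle, 62 mm across, 195 mm tall, standing left of the holder; loose. Origin: on the underside; leave it alone
- sauce_yellow: yellow squeeze sauce bottle, 62 mm across, 195 mm tall, standing left of the holder; loose. Origin: on the underside; leave it alone
- jar: glass jar with a green cap, 74 mm across, 115 mm tall, standing right of the holder; loose. Origin: on the underside; leave it alone
- carton: white and blue drink carton, 64 x 95 mm, 177 mm tall with its red cap, standing right of the holder; loose. Origin: on the underside; leave it alone
- tub: round cream tub with a white lid, 112 mm across, 70 mm tall, on the counter near the robot on the left; loose. Origin: on the underside; leave it alone
- thermometer: black probe thermometer lying on the counter in front of the holder, 230 mm long with its steel probe, 20 mm high; loose. Origin: on the underside; leave it alone

How it is judged:
By the outcome, as a careful person would: the job done as asked, in the order asked, and still so for the second after the job is handed in, with the robot touching nothing.
It also fails if it takes over 56 s, if anything falls off the work surface, if the arm or the gripper's body presses on something with over 40 N, if the wrist force passes 120 N, or if a joint passes its speed limit or range.

## Working session

There is one attempt and no reset: what is moved stays moved. The work goes in short steps, Python scripts to look and compute and a shell command to move; the robot and the scene stay as the last step left them, time stands still between calls to the robot, and variables do not carry over. Pictures are saved under pics/ and viewed, at most 10 in all, crops included, and the job is handed in when it is done.

```bash
mkdir -p pics
python3 - <<'E'
from workcell import env
import cv2,pickle
s=env.state();print(s);print(env.hold_point_z)
d={}
for n in("scene","side"):
    c=env.capture(n);d[n]=c;cv2.imwrite(f"pics/{n}0.png",c["img"][:,:,::-1]);print(n,{k:v for k,v in c.items() if k!="img"})
pickle.dump(d,open("cap.pkl","wb"))
E
```

```text
{'clock': 0.0, 'joint_positions': array([-1.38609589e+00,  3.59449806e-01,  1.51147049e+00,  6.92517476e-06,
        1.27251962e+00, -1.15122204e-01]), 'joint_vel': array([ 6.62384978e-04,  5.43976490e-05,  1.58720216e-03,  3.20757403e-04,
       -1.84227074e-04, -1.82763908e-04]), 'tau': array([ 1.63061119e-03, -5.27612722e+01, -2.78619647e+01, -3.58038205e-04,
        1.31223147e-02, -8.05852185e-08]), 'tool_pos': array([ 0.17706209, -0.57253929,  0.23047199]), 'orientation': array([ 9.88784057e-01,  1.49349373e-01, -2.88190981e-05, -9.23187962e-04]), 'contact_force': array([ 0.5254345 , -0.26349691, -0.90633471]), 'wrist_torque': array([-0.06546491, -0.02630495, -0.01013625]), 'gripper_force': 0.0, 'width': 0.08529477562698941}
0.0187
scene {'vfov': 55.297961416195484, 'cx': 323.37563372139687, 'cy': 196.81581247043994, 'D': array([0.00068193, 0.        , 0.        , 0.        , 0.        ]), 'camera_from_world': array([[ 0.59820537,  0.80130117,  0.00817139, -0.30730786],
       [ 0.60122878, -0.44205459, -0.66566635, -0.20060135],
       [-0.52978702,  0.40311806, -0.74620476,  1.48842299],
       [ 0.        ,  0.        ,  0.        ,  1.        ]])}
side {'vfov': 50.36395122451784, 'cx': 319.3576606188969, 'cy': 205.51394769111997, 'D': array([-0.11364097,  0.        ,  0.        ,  0.        ,  0.        ]), 'camera_from_world': array([[-0.71866499, -0.69524394, -0.01250939,  0.3702882 ],
       [-0.59521035,  0.62436337, -0.50586067,  0.32988254],
       [ 0.35950697, -0.35609863, -0.86252449,  1.26380843],
       [ 0.        ,  0.        ,  0.        ,  1.        ]])}
```

View pics/scene0.png

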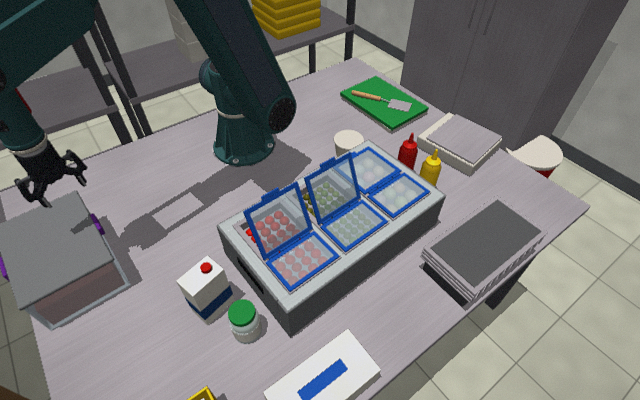

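View pics/side0.png

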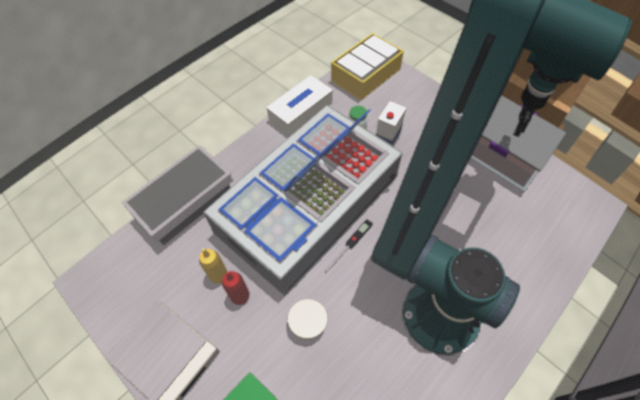

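The scene view shows eggs shut at (390,180), olives open at (335,200) and tomatoes open at (280,235), with the carton and jar beside the tomatoes. I'll enlarge both views to get corners.

Run:
```python
import pickle,cv2
d=pickle.load(open("cap.pkl","rb"))
for n,(x,y,w,h) in dict(scene=(210,135,250,187),side=(195,95,220,165*1)).items():
    if n=="side": h=165+35;w=225
    im=d[n]["img"][y:y+h,x:x+w,::-1]
    k=3.2 if n=="scene" else 3.0
    cv2.imwrite(f"pics/{n}_crop.png",cv2.resize(im,None,fx=k,fy=k,interpolation=cv2.INTER_CUBIC))
```

```text
(no output)
```

View pics/scene_crop.png

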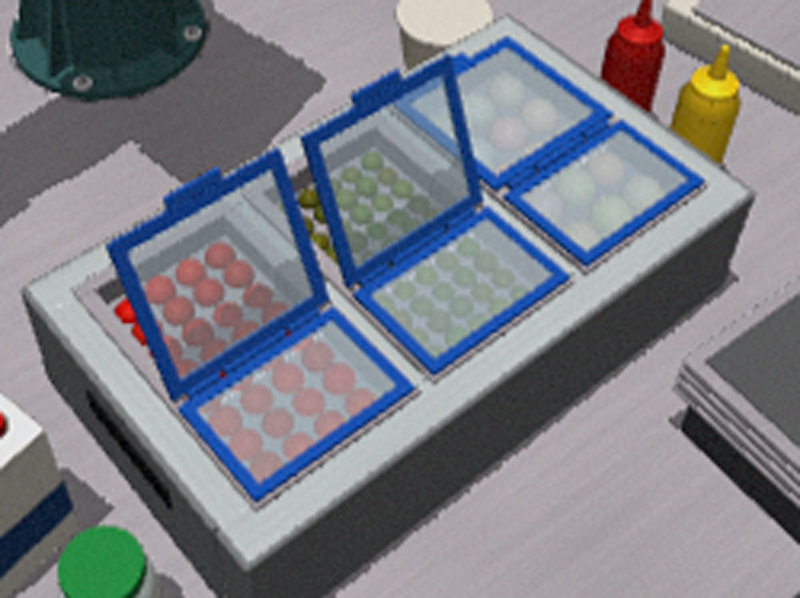

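View pics/side_crop.png

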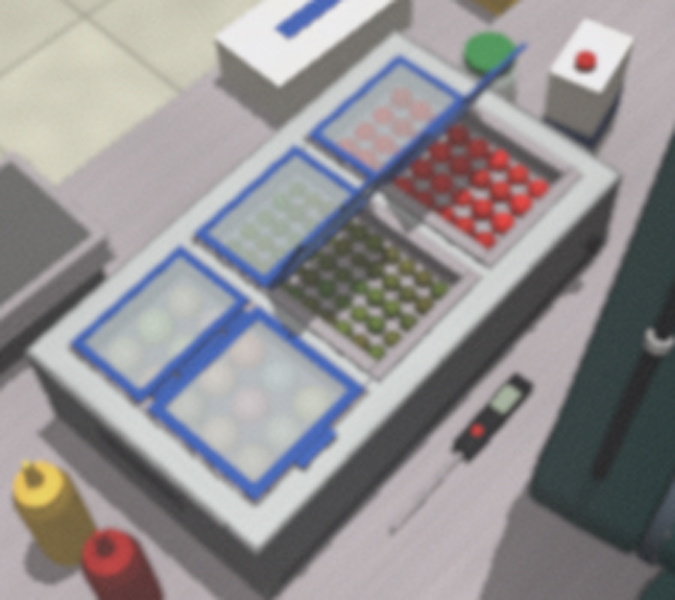

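The crops show the holder's four top corners clearly, and both open lids in the scene view. The tomato free-edge corners are at crop (110,245) and (275,153), and the olive ones at (303,140) and (450,58). In the side view both lids are edge-on.

```bash
cat > h.py <<'E'
import numpy as np,cv2
from scipy.optimize import least_squares
def ray(c,p):
    f=200/np.tan(np.radians(c["vfov"])/2)
    K=np.array([[f,0,c["cx"]],[0,f,c["cy"]],[0,0,1]])
    u=cv2.undistortPoints(np.array([[p]],float),K,c["D"])[0,0]
    M=np.array(c["camera_from_world"]);R,t=M[:3,:3],M[:3,3]
    return -R.T@t, R.T@np.array([u[0],u[1],1])
def plane(c,p,n,d):
    o,v=ray(c,p);return o+v*(d-n@o)/(n@v)
def onz(c,p,z): return plane(c,p,np.array([0,0,1.]),z)
E
python3 - <<'E'
import pickle
from h import *
d=pickle.load(open("cap.pkl","rb"))
S=lambda p:(210+p[0]/3.2,135+p[1]/3.2); D=lambda p:(195+p[0]/3,95+p[1]/3)
loc=np.array([(-165,-290),(165,-290),(165,290),(-165,290)])/1e3
sc=[(25,290),(248,565),(752,190),(508,18)]
sd=[(618,178),(398,35),(35,352),(258,548)]
W=np.array([onz(d["scene"],S(p),.15)[:2] for p in sc]+[onz(d["side"],D(p),.15)[:2] for p in sd])
L=np.vstack([loc,loc])
def res(q,W,L):
    c,s=np.cos(q[2]),np.sin(q[2]);return (L@np.array([[c,s],[-s,c]])+q[:2]-W).ravel()
for sl in (slice(0,4),slice(4,8),slice(0,8)):
    r=least_squares(res,[.6,0,0],args=(W[sl],L[sl]));print(r.x,np.round(r.fun*1e3,1))
q=r.x;ex=np.array([np.cos(q[2]),np.sin(q[2]),0]);ey=np.array([-ex[1],ex[0],0]);o=np.array([q[0],q[1],0])
pts={"tom":(-.176,[(110,245),-1],[(275,153),1]),"olv":(0,[(303,140),-1],[(450,58),1])}
for k,(y,*cs) in pts.items():
    for p,sg in cs:
        P=plane(d["scene"],S(p),ey,(o+ey*(y+sg*.078))@ey)
        l=P-o;x,z=l@ex-.02,P[2]-.1585
        print(k,"r",np.hypot(x,z),"ang",np.arctan2(z,-x),P)
    print(" hinge world",o+ex*.02+ey*y+[0,0,.1585])
np.save("q.npy",q)
E
```

```text
[0.56388811 0.0047805  0.05131411] [-4.  -4.8  5.6 -4.7  5.8  3.3 -7.4  6.2]
[0.55861169 0.00718686 0.04687678] [-5.7 -9.1  5.4 -6.2  7.3  8.5 -7.   6.7]
[0.5612499  0.00598368 0.04910506] [ -7.3  -3.3   2.4  -3.9   3.8   4.2  -9.4   7.8  -2.4 -10.6   8.7  -7.
   9.3   7.7  -5.    5.1]
tom r 0.15254617729259548 ang 1.2129525283155482 [ 0.54032774 -0.24935107  0.30138302]
tom r 0.141838855034982 ang 1.0880438070789618 [ 0.52027125 -0.09414847  0.28412958]
 hinge world [ 0.58986481 -0.16882246  0.1585    ]
olv r 0.14660005619636382 ang 1.1847901857029701 [ 0.52992731 -0.07364979  0.29431324]
olv r 0.14472703493294473 ang 1.178910904922612 [0.52218794 0.08215813 0.29225537]
 hinge world [0.58122579 0.00696539 0.1585    ]
```

```bash
cat >> h.py <<'E'
from scipy.spatial.transform import Rotation as Rn
q=np.load("q.npy") if __import__("os").path.exists("q.npy") else None
def loc(P):  # world -> holder frame
    c,s=np.cos(q[2]),np.sin(q[2]);d=np.asarray(P)-[q[0],q[1],0]
    return np.array([c*d[0]+s*d[1],-s*d[0]+c*d[1],d[2]])
def world(l):
    c,s=np.cos(q[2]),np.sin(q[2]);return np.array([q[0]+c*l[0]-s*l[1],q[1]+s*l[0]+c*l[1],l[2]])
def shift(s,l):  # tool-frame fraction to reach holder-frame point
    return Rn.from_quat(s["orientation"]).inv().apply(world(l)-s["tool_pos"])/.8
def yaw(s):
    x=Rn.from_quat(s["orientation"]).as_matrix()[:,0];return np.arctan2(x[1],x[0])
E
python3 - <<'E'
from h import *; from workcell import env
s=env.state();print(loc(s["tool_pos"]),"turn",(yaw(s)-q[2])/np.radians(60))
for l in [(.06,-.176,.42)]: print(shift(s,l))
E
```

```text
[-0.41211625 -0.55906214  0.23054189] turn 0.23938797971981132
[ 0.69052596 -0.31785142 -0.23617109]
```

```bash
python3 -m jog '[[0,0,-0.05,0,-1],[0,0,-0.1,0,-1],[0,0,-0.15,0,-1],[0,0,-0.2,0,-1],[0.1,-0.046,-0.236,0.06,-1],[0.69,-0.318,-0.236,0.24,-1],[0.69,-0.318,-0.236,0.24,-1],[0.69,-0.318,-0.236,0.24,-1],[0.69,-0.318,-0.236,0.24,-1],[0.69,-0.318,-0.236,0.24,-1]]'
python3 - <<'E'
from h import *; from workcell import env
s=env.state();print(loc(s["tool_pos"]),"turn",(yaw(s)-q[2])/np.radians(60),shift(s,(.06,-.176,.42)),s["contact_force"])
E
```

```text
clock: 0.93
tool_pos: [0.3614, -0.4069, 0.4097]
orientation: [1.0, 0.024, -0.0, -0.0]
contact_force: [0.6, -0.0, 0.2]
width: 0.0001
gripper_force: 0.0
[-0.21984087 -0.40259868  0.40974964] turn -0.0010482102573637422 [ 0.34948623 -0.2836409  -0.01272065] [ 0.61522269 -0.02855961  0.21975663]
```

```bash
python3 -m jog '[[0.35,-0.284,-0.013,0,-1],[0.35,-0.284,-0.013,0,-1],[0.35,-0.284,-0.013,0,-1],[0.35,-0.284,-0.013,0,-1],[0.35,-0.284,-0.013,0,-1],[0.35,-0.284,-0.013,0,-1],[0.35,-0.284,-0.013,0,-1],[0.35,-0.284,-0.013,0,-1],[0.35,-0.284,-0.013,0,-1],[0.35,-0.284,-0.013,0,-1]]'
python3 - <<'E'
from h import *; from workcell import env
s=env.state();print(loc(s["tool_pos"]),shift(s,(.06,-.176,.42)))
c=env.capture("scene");cv2.imwrite("pics/s1.png",cv2.resize(c["img"][60:330,180:480,::-1],None,fx=2,fy=2))
E
```

```text
clock: 1.77
tool_pos: [0.6326, -0.1637, 0.419]
orientation: [1.0, 0.027, 0.0, -0.001]
contact_force: [-0.8, -0.5, -0.9]
width: 0.0
gripper_force: 0.0
[ 0.06290868 -0.17299926  0.41901631] [-0.00365281  0.00373052 -0.00124134]
```

View pics/s1.png

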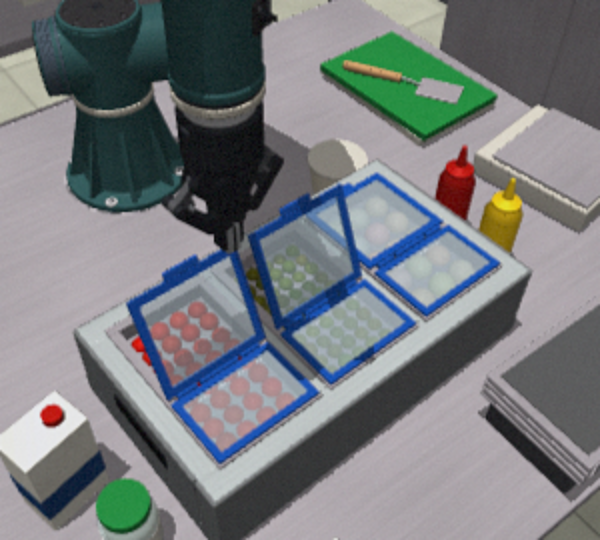

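The fingertip is at the projected spot (crop (232,245)), and both lids are still open. Next is the descent behind the tomato lid.

```bash
python3 -m jog '[[0,0,0.04,0,-1],[0,0,0.08,0,-1],[0,0,0.12,0,-1],[0,0,0.15,0,-1],[0,0,0.166,0,-1],[-0.015,0,0.166,0,-1],[-0.03,0,0.166,0,-1],[-0.045,0,0.166,0,-1],[-0.06,0,0.166,0,-1],[-0.06,0,0.166,0,-1]]'
python3 - <<'E'
from h import *; from workcell import env
s=env.state();print(loc(s["tool_pos"]),s["contact_force"])
E
```

```text
clock: 2.65
tool_pos: [0.5781, -0.1714, 0.2875]
orientation: [1.0, 0.023, -0.001, -0.0]
contact_force: [-0.1, 0.0, 0.1]
width: 0.0003
gripper_force: 0.0
[ 0.00809692 -0.17796325  0.28747122] [-0.12182824  0.01920634  0.14500328]
```

```bash
python3 -m jog '[[-0.008,0,0.001,0,-1],[-0.017,0,0.003,0,-1],[-0.025,0,0.0055,0,-1],[-0.032,0,0.008,0,-1],[-0.04,0,0.0115,0,-1],[-0.047,0,0.015,0,-1],[-0.054,0,0.019,0,-1],[-0.061,0,0.0225,0,-1],[-0.068,0,0.027,0,-1],[-0.075,0,0.032,0,-1]]'
python3 - <<'E'
from h import *; from workcell import env
s=env.state();print(loc(s["tool_pos"]),s["contact_force"])
E
```

```text
clock: 3.48
tool_pos: [0.521, -0.1734, 0.2617]
orientation: [1.0, 0.024, 0.0, -0.0]
contact_force: [-0.1, -0.8, -0.4]
width: 0.0001
gripper_force: 0.4
[-0.049045   -0.17721674  0.26173851] [-0.06498818 -0.76567758 -0.36294719]
```

Run:
```python
from workcell import env
import cv2
c=env.capture("scene");cv2.imwrite("pics/s2.png",cv2.resize(c["img"][110:290,220:420,::-1],None,fx=3,fy=3))
```

```text
(no output)
```

View pics/s2.png

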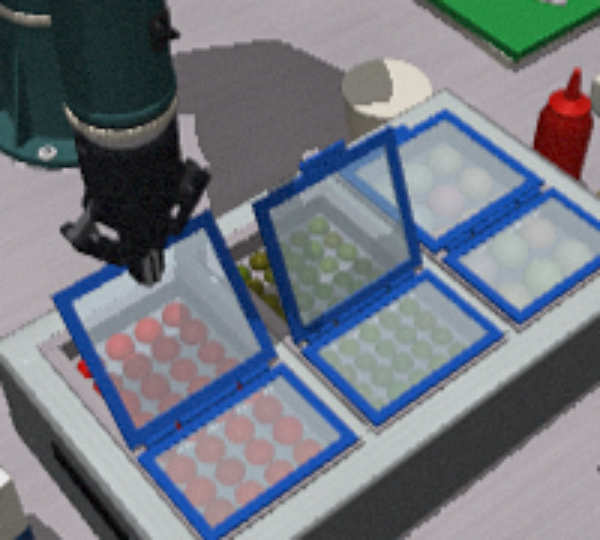

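The picture shows the fingertip on the tomato lid's outer face near its edge (150,270), and the lid is turning with it. Continuing.

```bash
python3 -m jog '[[-0.006,0,0.005,0,-1],[-0.012,0,0.01,0,-1],[-0.018,0,0.016,0,-1],[-0.0235,0,0.022,0,-1],[-0.0285,0,0.028,0,-1],[-0.0335,0,0.0345,0,-1],[-0.038,0,0.041,0,-1],[-0.0425,0,0.048,0,-1],[-0.046,0,0.0555,0,-1],[-0.0495,0,0.063,0,-1]]'
python3 - <<'E'
from h import *; from workcell import env
s=env.state();print(loc(s["tool_pos"]),s["contact_force"])
E
```

```text
clock: 4.37
tool_pos: [0.4812, -0.1753, 0.211]
orientation: [1.0, 0.024, -0.0, -0.0]
contact_force: [-0.5, -0.9, 0.6]
width: -0.0
gripper_force: 0.3
[-0.08885678 -0.17711081  0.2109679 ] [-0.46357862 -0.86676529  0.64744358]
```

```bash
python3 -m jog '[[-0.003,0,0.007,0,-1],[-0.006,0,0.014,0,-1],[-0.008,0,0.021,0,-1],[-0.01,0,0.028,0,-1],[-0.011,0,0.034,0,-1],[-0.012,0,0.04,0,-1],[-0.013,0,0.045,0,-1],[-0.013,0,0.05,0,-1],[-0.014,0,0.054,0,-1],[-0.014,0,0.057,0,-1]]'; python3 -m jog '[[0,0,0.001,0,-1],[0,0,0.002,0,-1],[0,0,0.003,0,-1],[0,0,0.004,0,-1],[0,0,0.005,0,-1],[0,0,0.006,0,-1],[0,0,0.006,0,-1],[0,0,0.006,0,-1]]'
```

```text
clock: 5.2
tool_pos: [0.4706, -0.1759, 0.1657]
orientation: [1.0, 0.024, -0.0, -0.0]
contact_force: [-1.4, -0.5, 0.2]
width: 0.0
gripper_force: 0.2
clock: 5.87
tool_pos: [0.4707, -0.1759, 0.1612]
orientation: [1.0, 0.024, 0.0, -0.0]
contact_force: [-0.1, -1.0, 0.7]
width: -0.0001
gripper_force: 0.0
```

```bash
for i in 1 2; do python3 -m jog '[[0,0,0.0006,0,-1],[0,0,0.0012,0,-1],[0,0,0.0012,0,-1],[0,0,0.0012,0,-1]]'; done
```

```text
clock: 6.2
tool_pos: [0.4707, -0.1759, 0.1609]
orientation: [1.0, 0.024, 0.0, 0.0]
contact_force: [-1.6, 1.2, 6.1]
width: -0.0002
gripper_force: 3.3
clock: 6.53
tool_pos: [0.4707, -0.1759, 0.1608]
orientation: [1.0, 0.024, 0.0, 0.0]
contact_force: [-4.3, 2.6, 15.0]
width: -0.0002
gripper_force: 7.3
```

Tomato lid is pressed shut (15 N). Lift off and go behind the olive lid.

```bash
python3 -m jog '[[0,0,-0.005,0,-1],[0,0,-0.02,0,-1],[0,0,-0.07,0,-1],[0,0,-0.12,0,-1],[0,0,-0.17,0,-1],[0,0,-0.22,0,-1],[0,0,-0.27,0,-1],[0,0,-0.32,0,-1],[0,0,-0.326,0,-1],[0.02,0,-0.326,0,-1]]'; python3 -m jog '[[0.04,-0.04,0,0,-1],[0.08,-0.08,0,0,-1],[0.12,-0.12,0,0,-1],[0.16,-0.16,0,0,-1],[0.18,-0.2,0,0,-1],[0.18,-0.22,0,0,-1],[0.18,-0.22,0,0,-1],[0.18,-0.22,0,0,-1]]'
python3 - <<'E'
from h import *; from workcell import env
s=env.state();print(loc(s["tool_pos"]),(yaw(s)-q[2])/np.radians(60),s["contact_force"],shift(s,(.06,0,.42)))
E
```

```text
clock: 7.37
tool_pos: [0.4865, -0.1759, 0.4245]
orientation: [1.0, 0.024, 0.003, 0.002]
contact_force: [-0.1, 1.4, -1.3]
width: -0.0001
gripper_force: 0.0
clock: 8.03
tool_pos: [0.622, 0.0089, 0.4194]
orientation: [1.0, 0.026, -0.001, 0.0]
contact_force: [-0.1, -0.8, -0.5]
width: 0.0001
gripper_force: 0.0
[ 6.07763515e-02 -8.49824711e-05  4.19354780e-01] 0.0019096253113558225 [-0.14854712 -0.80676177 -0.53249713] [-0.00097112 -0.00010809 -0.00080546]
```

Same sequence on the olive lid.

```bash
python3 -m jog '[[0,0,0.04,0,-1],[0,0,0.08,0,-1],[0,0,0.12,0,-1],[0,0,0.15,0,-1],[0,0,0.166,0,-1],[-0.015,0,0.166,0,-1],[-0.03,0,0.166,0,-1],[-0.045,0,0.166,0,-1],[-0.06,0,0.166,0,-1],[-0.06,0,0.166,0,-1]]'; python3 -m jog '[[-0.008,0,0.001,0,-1],[-0.017,0,0.003,0,-1],[-0.025,0,0.0055,0,-1],[-0.032,0,0.008,0,-1],[-0.04,0,0.0115,0,-1],[-0.047,0,0.015,0,-1],[-0.054,0,0.019,0,-1],[-0.061,0,0.0225,0,-1],[-0.068,0,0.027,0,-1],[-0.075,0,0.032,0,-1]]'
python3 - <<'E'
from h import *; from workcell import env
s=env.state();print(loc(s["tool_pos"]))
c=env.capture("scene");cv2.imwrite("pics/s3.png",cv2.resize(c["img"][110:290,220:420,::-1],None,fx=3,fy=3))
E
```

```text
clock: 8.87
tool_pos: [0.5713, 0.0038, 0.2874]
orientation: [1.0, 0.023, -0.001, 0.0]
contact_force: [-0.8, 0.4, 0.2]
width: -0.0001
gripper_force: 0.0
clock: 9.7
tool_pos: [0.5136, 0.0025, 0.2614]
orientation: [1.0, 0.024, 0.0, -0.0]
contact_force: [0.6, -0.7, -0.5]
width: 0.0
gripper_force: 0.4
[-0.04776022 -0.00116267  0.26139859]
```

View pics/s3.png

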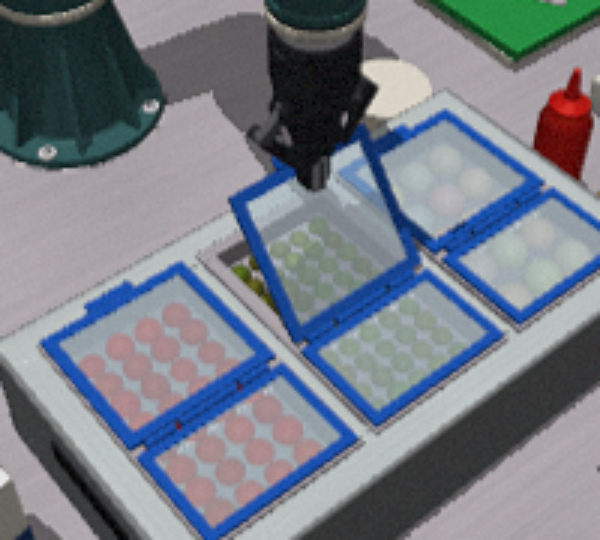

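The tomato lid lies flat. The olive lid is partway down, with the fingertip at (315,180).

```bash
python3 -m jog '[[-0.006,0,0.005,0,-1],[-0.012,0,0.01,0,-1],[-0.018,0,0.016,0,-1],[-0.0235,0,0.022,0,-1],[-0.0285,0,0.028,0,-1],[-0.0335,0,0.0345,0,-1],[-0.038,0,0.041,0,-1],[-0.0425,0,0.048,0,-1],[-0.046,0,0.0555,0,-1],[-0.0495,0,0.063,0,-1]]'
python3 -m jog '[[-0.003,0,0.007,0,-1],[-0.006,0,0.014,0,-1],[-0.008,0,0.021,0,-1],[-0.01,0,0.028,0,-1],[-0.011,0,0.034,0,-1],[-0.012,0,0.04,0,-1],[-0.013,0,0.045,0,-1],[-0.013,0,0.05,0,-1],[-0.014,0,0.054,0,-1],[-0.014,0,0.057,0,-1]]'; python3 -m jog '[[0,0,0.001,0,-1],[0,0,0.002,0,-1],[0,0,0.003,0,-1],[0,0,0.004,0,-1],[0,0,0.005,0,-1],[0,0,0.006,0,-1],[0,0,0.006,0,-1],[0,0,0.006,0,-1]]'
```

```text
clock: 10.58
tool_pos: [0.4739, 0.0006, 0.2107]
orientation: [1.0, 0.024, -0.0, -0.0]
contact_force: [-0.6, -1.4, -0.1]
width: -0.0005
gripper_force: 0.3
clock: 11.42
tool_pos: [0.4632, -0.0, 0.1654]
orientation: [1.0, 0.024, -0.0, -0.0]
contact_force: [-0.5, -0.1, 1.6]
width: -0.0002
gripper_force: 0.2
clock: 12.08
tool_pos: [0.4633, -0.0, 0.161]
orientation: [1.0, 0.024, 0.0, -0.0]
contact_force: [0.2, -0.8, 2.6]
width: -0.0003
gripper_force: 1.0
```

```bash
python3 -m jog '[[0,0,0.0006,0,-1],[0,0,0.0012,0,-1],[0,0,0.0012,0,-1],[0,0,0.0012,0,-1]]'
```

```text
clock: 12.42
tool_pos: [0.4633, -0.0, 0.1608]
orientation: [1.0, 0.024, 0.0, 0.0]
contact_force: [-3.2, -0.0, 11.7]
width: 0.0003
gripper_force: 5.7
```

Shut at 11.7 N. Lift off and check.

```bash
python3 -m jog '[[0,0,-0.005,0,-1],[0,0,-0.02,0,-1],[0,0,-0.07,0,-1],[0,0,-0.12,0,-1],[0,0,-0.17,0,-1],[0,0,-0.22,0,-1],[0,0,-0.25,0,-1],[0,0,-0.25,0,-1],[0,0,-0.25,0,-1]]'
python3 - <<'E'
from h import *; from workcell import env
a=env.capture("scene")["img"][110:310,210:450,::-1];b=env.capture("side")["img"][95:295,195:435,::-1]
cv2.imwrite("pics/end.png",cv2.resize(np.hstack([a,b]),None,fx=1.66,fy=1.66))
E
```

```text
clock: 13.17
tool_pos: [0.4642, -0.0002, 0.3615]
orientation: [1.0, 0.024, 0.002, 0.0]
contact_force: [0.1, 0.5, -0.4]
width: 0.0
gripper_force: 0.0
```

View pics/end.png

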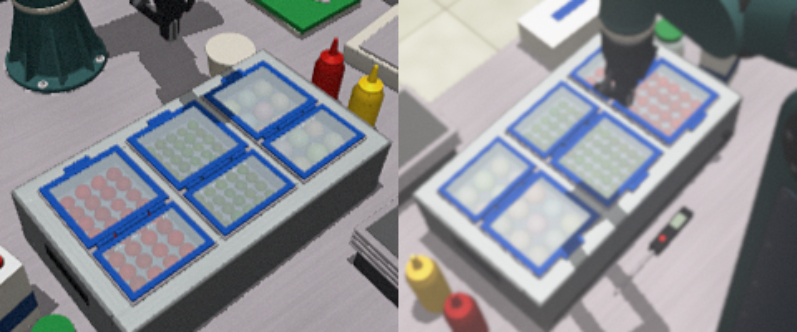

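All three lids lie flat in both views, the bottles, tub and thermometer look unmoved, and the gripper is clear.

```bash
python3 -c "
from workcell import env
print(env.hand_in())"
```

```text
the job is handed in; nothing more can be done
None
```

I pushed both open lids (tomatoes and olives) down flat and shut, with a light final press of 12–15 N. The eggs lid stayed shut, nothing else appears to have moved, and the job was handed in at about 13 s.

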